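# Line up birdhouse finials by height

## Robot

A 6-joint arm with a two-finger parallel gripper is mounted at the origin on the work surface. World frame = base frame: x ahead of the robot, y to its left, z up, the work surface at z = 0. Lengths are in m, angles in degrees, forces in N, time in s.
With the tool pointing down it reaches from about 0.25 to 0.725 m from the base axis. Payload 9.7 kg.
Tool frame: the origin (TCP) lies midway between the tips of the shut fingers; the grasp point (between the pads) lies 19 mm behind it; z points along the fingers, y is the line along which they close (so a half turn about z gives the same grasp; the last joint's range is limited). The gripper opens to 85 mm and grips with 20 to 120 N. Pads are 22 mm wide; open, the fingers measure 114 mm over their backs; the gripper's body (76 mm by 85 mm) begins 54 mm behind the grasp point. The pads swing forward as they close: fully open they stand 13 mm farther back than shut.
Start: joints at [67.838, 4.979, 10.078, 95.1, 0, 90], TCP at [0.207, 0.509, 0.231] pointing down, gripper open.
Joint ranges: [-179.16, 179.16], [-48.56, 103.87], [-65.8, 70.77], [-126.05, 130.52], [-82.76, 87.17], [-180, 180]. Speed limits (degrees/s): [127.2, 127.2, 147.25, 180, 180, 180].

## Interface

Orientations are given as [roll, pitch, yaw] about the fixed x, y, z axes, in that order (R = Rz(yaw) Ry(pitch) Rx(roll)).
In Python, from workcell import bot gives the robot as it stands.
- The arm moves only by the shell command python3 -m crank 'ROWS' [FORCE]. ROWS is JSON, a list of rows, each an object with "gripper": the finger opening in mm, from 0 to 85.4; "travel": the shift along the tool's x, y, z in mm, a list of three; "twist": the turn, a rotation vector about the tool's x, y, z in rad, a list of three. In form: [{"gripper": gripper, "travel": [tx, ty, tz], "twist": [rx, ry, rz]}, ...]. A call has 1 to 12 rows; each row shifts and turns the commanded pose from where the row before left it, along the tool's axes as they then stand; what a row does not reach is not made up. A row lasts 1/8 s, in which the tool goes at most 62.5 mm and 10.7 degrees, less where a joint would pass 70% of its speed; a pose out of reach is approached as far as the arm can. A call is refused whole if a number of a shift passes 62.5 or a number of a turn 0.188, either way. A call with a gripper value outside its range is refused whole. The fingers move at their own pace and stop on an object; FORCE is the grip in N (left out, the last holds). Time passes only in rows, so rows that do not move let the fingers close. It gives the time, the measured TCP pose, the force, the opening and the grip force at its end, in the units of the state.
- bot.get_obs(): the state, without advancing time (a new reading comes with each control period).
- bot.camera(name): name is "scene" or "top"; returns the picture (384x512x3 uint8, red, green, blue); there is no depth.
- bot.calibration(name): a dict with "vfov" (degrees; the focal length in pixels is half the picture's height over the tangent of half this angle, whatever the lens; pixels are square), "cx", "cy" (the principal point, pixels), "camera_from_world" (4x4, takes a point from world to camera coordinates). Camera axes: x right, y down, z forward; pixel columns grow to the right and rows downward; lengths in m; the calibration is good to about 2 mm. A picture is of the moment at which its call begins. calibration takes no time and is no camera call.
- bot.job_done(): hands the job in; it is judged then, once.
The state is a dict: "time": time; "q": joint angles; "qd": joint speeds; "joint_efforts": joint torques, N m; "ee_pos": TCP position; "tcp_rot": TCP orientation; "wrist_force": force on the tool from outside, world axes, zero at the start; "torque": the same for the moment, N m; "opening": finger opening in m; "grasp_force": force on a finger pad.
Only numpy, scipy, OpenCV 4.12 (cv2) and the standard library are available. Lean on these libraries where they do the work, as an engineer would, in place of code of your own. Each camera call takes 0.05 s, during which the arm holds its last target. There are 200 camera calls.

## Task

Stand the four birdhouse roof finials on the coloured marks of the pale board so that they rise in height along the row: the shortest centred on the red mark at one end, the next taller on the mark beside it, and so on up to the tallest on the yellow mark at the other end. Do not knock any finial over, and leave the blue speed square and the grey sanding block where they lie.

Things in the scene. Friction and masses are not known exactly. Their poses are not given: they have to be found in the camera images.
- finial_copper: Loose birdhouse roof finial, bright copper (the shortest), a round turned part standing upright, 50 mm tall. Round foot 44 mm across and 7 mm high (conical to 11 mm), 24 mm waist above it, then a straight cylindrical grip band 34 mm across from 18 to 42 mm above the underside, with a small rounded top ending at 50 mm. Origin: centre of the underside; z up its axis. Mass 0.04 to 0.17 kg.
- finial_white: Loose birdhouse roof finial, white-painted wood, a round turned part standing upright, 70 mm tall. Round foot 44 mm across and 7 mm high (conical to 11 mm), 24 mm waist above it, then a straight cylindrical grip band 34 mm across from 38 to 62 mm above the underside, with a small rounded top ending at 70 mm. Origin: centre of the underside; z up its axis. Mass 0.04 to 0.17 kg.
- finial_violet: Loose birdhouse roof finial, violet-painted wood, a round turned part standing upright, 90 mm tall. Round foot 44 mm across and 7 mm high (conical to 11 mm), 24 mm waist above it, then a straight cylindrical grip band 34 mm across from 58 to 82 mm above the underside, with a small rounded top ending at 90 mm. Origin: centre of the underside; z up its axis. Mass 0.04 to 0.17 kg.
- finial_black: Loose birdhouse roof finial, black (the tallest), a round turned part standing upright, 110 mm tall. Round foot 44 mm across and 7 mm high (conical to 11 mm), 24 mm waist above it, then a straight cylindrical grip band 34 mm across from 78 to 102 mm above the underside, with a small rounded top ending at 110 mm. Origin: centre of the underside; z up its axis. Mass 0.04 to 0.17 kg.
- mark_red: Red round mark, a fixed disc 66 mm across and 3 mm thick on the pale wooden board (95 x 360 mm, 12 mm thick, fixed to the bench); its upper face is 15 mm above the bench. One of four marks in a straight row, 88 mm apart centre to centre; always at one end of the row, either end; the start of the row. Origin: centre of its underside, 3 mm below its upper face; z up.
- mark_yellow: Yellow round mark, a fixed disc 66 mm across and 3 mm thick on the pale wooden board (95 x 360 mm, 12 mm thick, fixed to the bench); its upper face is 15 mm above the bench. One of four marks in a straight row, 88 mm apart centre to centre; always at the end of the row opposite to red. Origin: centre of its underside, 3 mm below its upper face; z up.
- mark_green: Green round mark, a fixed disc 66 mm across and 3 mm thick on the pale wooden board (95 x 360 mm, 12 mm thick, fixed to the bench); its upper face is 15 mm above the bench. One of four marks in a straight row, 88 mm apart centre to centre; one of the two middle marks, next to either red or yellow. Origin: centre of its underside, 3 mm below its upper face; z up.
- mark_blue: Blue round mark, a fixed disc 66 mm across and 3 mm thick on the pale wooden board (95 x 360 mm, 12 mm thick, fixed to the bench); its upper face is 15 mm above the bench. One of four marks in a straight row, 88 mm apart centre to centre; one of the two middle marks, next to either red or yellow. Origin: centre of its underside, 3 mm below its upper face; z up.
- sanding_block: Loose grey stone sanding block, 50 x 80 x 30 mm (its x, y, z), lying on the bench between the robot and the board; to be left alone. Origin: centre of the underside.
- speed_square: Loose blue plastic speed square, a flat triangle about 140 x 180 mm, at most 18 mm high, lying on the bench to the right of the sanding block as the robot sees it; to be left alone. Origin: on the underside, near the middle.
Mind the look-alikes: they are no part of the job. Several things have the shape of the finial_violet; the one meant has the colours described above.

How it is judged (in metres and radians):
At the end, for the whole second after the job is handed in: Every finial stands upright (within 0.1 rad) with its foot on its mark, released and at rest, its centre within 13 mm of the mark's centre: copper (50 mm) on red, white (70 mm) on the middle mark beside red, violet (90 mm) on the middle mark beside yellow, black (110 mm) on yellow (horizontal distance between finial_copper and mark_red below 0.013 m and z of finial_copper in the frame of mark_red between 0 and 0.006 m and horizontal distance between finial_black and mark_yellow below 0.013 m and z of finial_black in the frame of mark_yellow between 0 and 0.006 m and ((horizontal distance between mark_green and mark_red below 0.13 m and horizontal distance between finial_white and mark_green below 0.013 m and z of finial_white in the frame of mark_green between 0 and 0.006 m and horizontal distance between finial_violet and mark_blue below 0.013 m and z of finial_violet in the frame of mark_blue between 0 and 0.006 m) or (not (horizontal distance between mark_green and mark_red below 0.13 m) and horizontal distance between finial_white and mark_blue below 0.013 m and z of finial_white in the frame of mark_blue between 0 and 0.006 m and horizontal distance between finial_violet and mark_green below 0.013 m and z of finial_violet in the frame of mark_green between 0 and 0.006 m)) and angle between each of finial_copper, finial_white, finial_violet, finial_black's own z axis and vertical below 0.1 rad and linear speed of each of finial_copper, finial_white, finial_violet, finial_black below 0.02 m/s); the robot touches nothing.
It fails at once if a finial is knocked over (tilted past 0.7 rad) (angle between any of finial_copper, finial_white, finial_violet, finial_black's own z axis and vertical above 0.7 rad).
It fails at once if the sanding block or the speed square is shifted by more than 20 mm (distance of any of sanding_block, speed_square from where it was at the start of the episode above 0.02 m).
It also fails if it takes over 104 s, if anything falls off the work surface, if the arm or the gripper's body presses on something with over 40 N, if the wrist force passes 120 N, or if a joint passes its speed limit or range.

## Working session

There is one attempt and no reset: what is moved stays moved. The work goes in short steps, Python scripts to look and compute and a shell command to move; the robot and the scene stay as the last step left them, time stands still between calls to the robot, and variables do not carry over. Pictures are saved under pics/ and viewed, at most 14 in all, crops included, and the job is handed in when it is done.

```bash
mkdir -p pics; ls; python3 - <<'E'
from workcell import bot
import cv2
for n in("scene","top"):
    cv2.imwrite(f"pics/{n}0.png",bot.camera(n)[:,:,::-1]); c=bot.calibration(n); print(c)
print(bot.get_obs())
E
```

```text
pics
{'vfov': 44.91845311578904, 'cx': 249.3904946380223, 'cy': 199.52785041134328, 'camera_from_world': array([[ 0.62095921,  0.78372169,  0.01378281, -0.31948066],
       [ 0.67567629, -0.52627389, -0.51623381, -0.29443041],
       [-0.3973301 ,  0.32987286, -0.85633678,  1.36803504],
       [ 0.        ,  0.        ,  0.        ,  1.        ]])}
{'vfov': 49.268515387247795, 'cx': 253.8946637237161, 'cy': 191.8600666499494, 'camera_from_world': array([[ 0.02385917, -0.99929662,  0.02893113, -0.01788724],
       [-0.98879627, -0.02785419, -0.14664952,  0.51027818],
       [ 0.14735223, -0.02510806, -0.98876534,  1.22005842],
       [ 0.        ,  0.        ,  0.        ,  1.        ]])}
{'time': 0.1, 'q': array([6.78392692e+01, 5.00904845e+00, 1.00395543e+01, 9.50998632e+01,
       1.00348238e-03, 9.00006156e+01]), 'qd': array([-0.03063707,  0.00735102,  0.04095902, -0.02633495, -0.07042021,
       -0.01011479]), 'joint_efforts': array([ 2.64616738e-04, -5.21561086e+01,  4.65654659e+01,  1.59661548e-02,
       -8.35627333e-06, -1.18600519e-05]), 'ee_pos': array([0.20738208, 0.50918477, 0.23064843]), 'tcp_rot': array([-1.79930643e+02, -1.00273644e-03,  1.57838652e+02]), 'wrist_force': array([ 0.69887561, -0.6387866 , -0.04541486]), 'torque': array([-0.05025091, -0.02794377,  0.02561315]), 'grasp_force': 0.0, 'opening': 0.08485228071228047}
```

View pics/scene0.png

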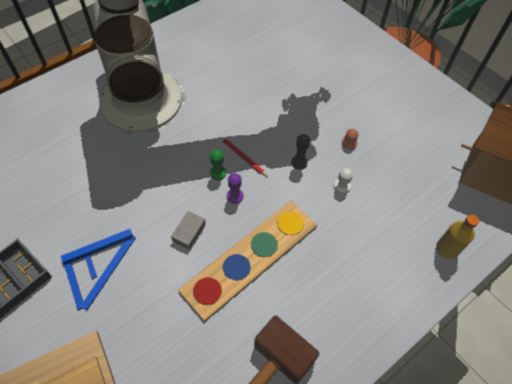

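View pics/top0.png

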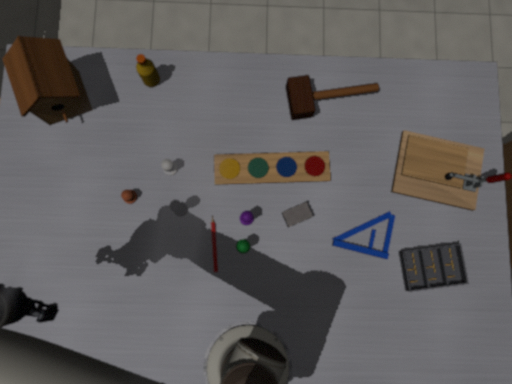

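The scene picture shows the marks: red (207,291), blue (237,267), green (264,245), yellow (290,222). The finials are at copper (350,138), white (344,179), black (301,152) and violet (235,187).
What could be taken for the violet finial: the green one, scene (217,163) / top (243,246), which is a look-alike, and the violet one, scene (235,187) / top (247,217), which I choose by colour. I'll check it in one crop.

```bash
cat > h.py <<'E'
from workcell import bot
import cv2, numpy as np
def ray(n,uv):
    c=bot.calibration(n); f=192/np.tan(np.radians(c["vfov"]/2)); T=c["camera_from_world"]
    d=T[:3,:3].T@np.array([(uv[0]-c["cx"])/f,(uv[1]-c["cy"])/f,1]); return -T[:3,:3].T@T[:3,3],d
def at(n,uv,z):
    o,d=ray(n,uv); return (o+d*(z-o[2])/d[2])[:2]
def proj(n,p):
    c=bot.calibration(n); f=192/np.tan(np.radians(c["vfov"]/2)); T=c["camera_from_world"]
    q=T[:3,:3]@np.array(p)+T[:3,3]; return np.array([c["cx"]+f*q[0]/q[2],c["cy"]+f*q[1]/q[2]])
def blob(im,uv,r=22,tol=None,val=None):
    """component around uv of pixels differing from local background in colour direction"""
    u,v=map(int,uv); w=im[v-r:v+r,u-r:u+r].astype(float)
    m=val(w).astype(np.uint8); n,l,s,c=cv2.connectedComponentsWithStats(m)
    k=1+np.argmax(s[1:,4]); return c[k]+[u-r,v-r],s[k]+[u-r,v-r,0,0,0]
R,G,B=(lambda w:w[...,0]),(lambda w:w[...,1]),(lambda w:w[...,2])
C={'red':lambda w:(R(w)>2.5*G(w))&(R(w)>70),'yellow':lambda w:(R(w)>2.2*B(w)+40)&(G(w)>.70*R(w)),
'green':lambda w:(G(w)>1.25*R(w))&(G(w)>B(w)+5),'blue':lambda w:(B(w)>1.8*R(w))&(B(w)>60),
'copper':lambda w:(R(w)>1.5*G(w))&(R(w)>60),'white':lambda w:w.min(-1)>.0+np.percentile(w.min(-1),50)*1.12,
'violet':lambda w:(B(w)>1.6*G(w))&(R(w)>1.3*G(w)),'black':lambda w:w.max(-1)<45}
E
python3 - <<'E'
from h import *
S=cv2.imread("pics/scene0.png")[:,:,::-1];T=cv2.imread("pics/top0.png")[:,:,::-1]
for k,s,t in [('red',(207,291),(315,166)),('blue',(237,267),(287,167)),('green',(264,245),(258,168)),('yellow',(290,222),(230,169))]:
    a,sa=blob(S,s,val=C[k]);b,sb=blob(T,t,val=C[k]); print(k,a.round(1),sa[2:],b.round(1),sb[2:],at("scene",a,.015).round(4),at("top",b,.015).round(4))
for k,s,t,h in [('copper',(350,138),(129,196),.05),('white',(344,179),(169,166),.07),('violet',(235,187),(247,217),.09),('black',(301,152),(178,208),.11)]:
    a,sa=blob(S,s,val=C[k]);b,sb=blob(T,t,val=C[k],r=16); print(k,a.round(1),sa[2:],b.round(1),sb[2:],at("scene",a,h*.55).round(4),at("top",b,h*.6).round(4))
cr=[cv2.resize(S[105:215,200:370],None,fx=4.5,fy=4.5)[:,:,::-1]]
cv2.imwrite("pics/c1.png",cr[0])
cv2.imwrite("pics/c2.png",cv2.resize(T[150:262,110:270],None,fx=5,fy=5)[:,:,::-1])
E
```

```text
red [206.9 290.7] [ 27  26 549] [314.3 165.7] [ 19  19 281] [ 0.6027 -0.193 ] [ 0.6014 -0.1905]
blue [236.2 266.8] [ 26  25 492] [286.2 166.5] [ 19  18 271] [ 0.5974 -0.1053] [ 0.5961 -0.1031]
green [263.8 244.2] [ 25  23 471] [257.8 167.3] [ 19  19 281] [ 0.5922 -0.0176] [ 0.5909 -0.0154]
yellow [290.1 222.5] [ 27  24 484] [229.8 168.2] [ 19  19 289] [0.5864 0.0709] [0.5857 0.0709]
copper [351.9 133.4] [11  8 67] [127.  196.1] [13 13 95] [0.4854 0.3823] [0.4883 0.3746]
white [347. 171.] [3 3 9] [164.8 165.4] [ 4  4 12] [0.5711 0.276 ] [0.5827 0.2652]
violet [234.5 187.9] [ 16  30 288] [246.2 217.6] [ 14  14 147] [0.4397 0.0112] [0.4311 0.0164]
black [300.5 152.3] [ 17  34 330] [183.2 211.8] [3 3 4] [0.4634 0.2082] [0.4423 0.1997]
```

View pics/c1.png

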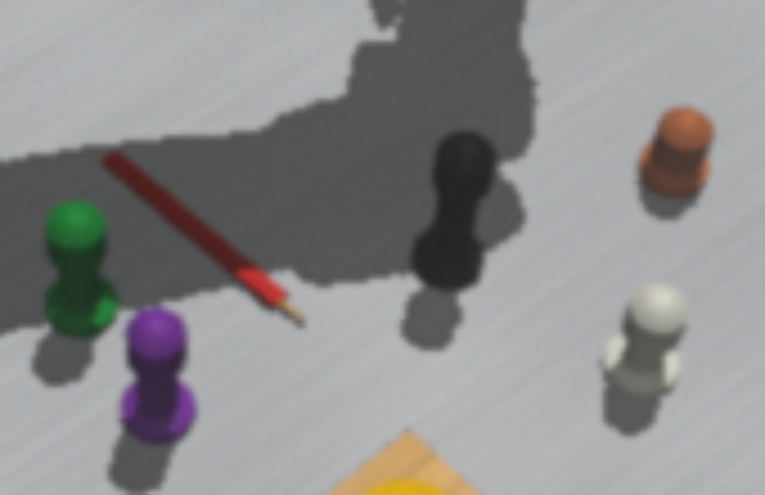

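View pics/c2.png

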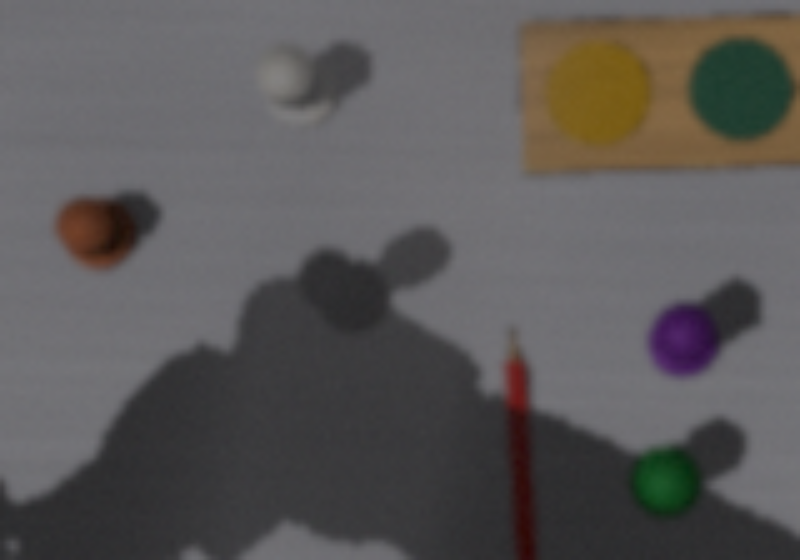

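Crops: the violet finial is violet over its whole height, and the look-alike is green, so violet at (235,187) is the right one. Blue sits next to red, so white goes on blue and violet on green. I'll now get positions from the foot outlines (scene) and the heads (top).

```bash
python3 - <<'E'
from h import *
for k,s,t,z in [('copper',(350,142.6),(129.4,195.6),.038),('white',(342.2,185.7),(167.4,165),.055),('violet',(235.2,196.1),(246.8,218),.075),('black',(299.6,162.8),(175.6,205.6),.095),('greenF',(217.9,172.5),(243,246.3),.075)]:
    print(k,at("scene",s,0).round(4),at("top",t,z).round(4))
print(at("top",(181.4,210),.004))
print('block',at("top",(298,213),.03),'pencil',at("top",(213,217),.005),at("top",(215,270),.005))
E
```

```text
copper [0.493  0.3753] [0.4889 0.3654]
white [0.5825 0.2575] [0.5815 0.2549]
violet [0.4352 0.0161] [0.4282 0.015 ]
black [0.4583 0.218 ] [0.4564 0.218 ]
greenF [0.3483 0.0246] [0.3469 0.0237]
[0.453452   0.21439255]
block [ 0.45117356 -0.13911744] pencil [0.43451851 0.11735311] [0.27584045 0.10531884]
```

```bash
python3 -m crank '[{"gripper":85,"travel":[0,0,0],"twist":[0,0,0.169]},{"gripper":85,"travel":[0,0,0],"twist":[0,0,0.169]},{"gripper":85,"travel":[0,0,0],"twist":[0,0,0.169]},{"gripper":85,"travel":[0,0,0],"twist":[0,0,0.169]},{"gripper":85,"travel":[0,0,0],"twist":[0,0,0.169]},{"gripper":85,"travel":[0,0,0],"twist":[0,0,0.169]},{"gripper":85,"travel":[0,0,0],"twist":[0,0,0.169]},{"gripper":85,"travel":[-20,40,0],"twist":[0,0,0]},{"gripper":85,"travel":[-20,40,0],"twist":[0,0,0]},{"gripper":85,"travel":[-20,40,0],"twist":[0,0,0]},{"gripper":85,"travel":[-20,40,0],"twist":[0,0,0]},{"gripper":85,"travel":[-20,40,0],"twist":[0,0,0]}]' 40
```

```text
time: 1.6
ee_pos: [0.4087, 0.4087, 0.2309]
tcp_rot: [-180.0, 0.0, 90.1]
wrist_force: [-0.1, 0.9, 0.5]
opening: 0.0847
grasp_force: 0.0
```

```bash
python3 -m crank '[{"gripper":85,"travel":[-13,27,0],"twist":[0,0,0]},{"gripper":85,"travel":[-13,27,0],"twist":[0,0,0]},{"gripper":85,"travel":[-12,27,0],"twist":[0,0,0]},{"gripper":85,"travel":[0,0,40],"twist":[0,0,0]},{"gripper":85,"travel":[0,0,40],"twist":[0,0,0]},{"gripper":85,"travel":[0,0,40],"twist":[0,0,0]},{"gripper":85,"travel":[0,0,0],"twist":[0,0,0]}]' 
python3 - <<'E'
from h import *
S=bot.camera("scene");T=bot.camera("top");p=bot.get_obs()["ee_pos"];print(p)
cv2.imwrite("pics/s1.png",S[:,:,::-1]);cv2.imwrite("pics/t1.png",T[:,:,::-1])
a=cv2.resize(S[85:185,300:400],(400,400));b=cv2.resize(T[140:240,90:190],(400,400))
cv2.imwrite("pics/c3.png",np.hstack([a,b])[:,:,::-1])
E
```

```text
time: 2.48
ee_pos: [0.487, 0.3704, 0.1078]
tcp_rot: [-179.7, 0.2, 90.1]
wrist_force: [-0.5, 0.9, 0.0]
opening: 0.0851
grasp_force: 0.0
[0.48870713 0.37176396 0.11235145]
```

View pics/c3.png

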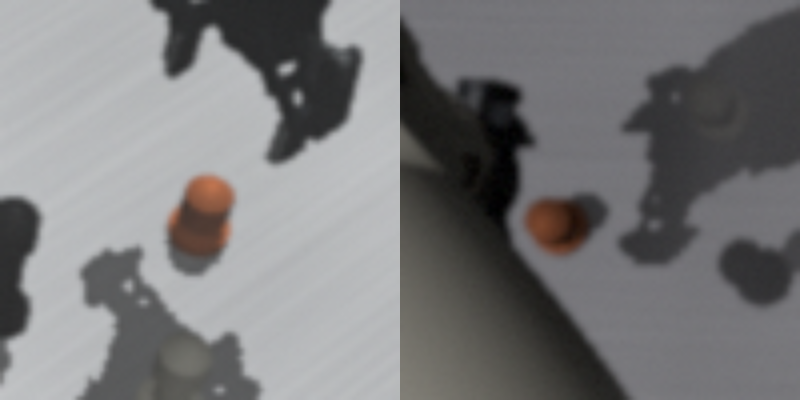

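```bash
python3 - <<'E'
from h import *
print(at("scene",(349.75,142.25),0),at("top",(131.25,197.75),.004),at("scene",(356.2,114.4),.125),at("scene",(352,133),.05), at("scene",(352.2,132.5),.042))
E
```

```text
[0.49164507 0.37557952] [0.48689277 0.36862464] [0.49250295 0.36294423] [0.4948525  0.36694129] [0.49028436 0.37454385]
```

```bash
python3 -m crank '[{"gripper":85,"travel":[1,0,25],"twist":[0,0,0]},{"gripper":85,"travel":[0,0,25],"twist":[0,0,0]},{"gripper":85,"travel":[0,0,25],"twist":[0,0,0]},{"gripper":85,"travel":[0,0,22],"twist":[0,0,0]},{"gripper":85,"travel":[0,0,0],"twist":[0,0,0]},{"gripper":20,"travel":[0,0,0],"twist":[0,0,0]},{"gripper":20,"travel":[0,0,0],"twist":[0,0,0]},{"gripper":20,"travel":[0,0,0],"twist":[0,0,0]},{"gripper":20,"travel":[0,0,0],"twist":[0,0,0]},{"gripper":20,"travel":[0,0,0],"twist":[0,0,0]},{"gripper":20,"travel":[0,0,0],"twist":[0,0,0]}]' 40
```

```text
time: 3.95
ee_pos: [0.4892, 0.373, 0.0156]
tcp_rot: [179.9, -0.1, 90.1]
wrist_force: [-0.1, -0.3, 5.9]
opening: 0.0323
grasp_force: 40.2
```

```bash
python3 -m crank '[{"gripper":20,"travel":[0,0,-20],"twist":[0,0,0]},{"gripper":20,"travel":[0,0,-35],"twist":[0,0,0]},{"gripper":20,"travel":[0,0,-35],"twist":[0,0,0]},{"gripper":20,"travel":[0,0,-35],"twist":[0,0,0]},{"gripper":20,"travel":[0,0,-30],"twist":[0,0,0]},{"gripper":20,"travel":[-40,8,0],"twist":[0,0,0]},{"gripper":20,"travel":[-40,8,0],"twist":[0,0,0]},{"gripper":20,"travel":[-40,8,0],"twist":[0,0,0]},{"gripper":20,"travel":[-40,8,0],"twist":[0,0,0]},{"gripper":20,"travel":[-40,8,0],"twist":[0,0,0]},{"gripper":20,"travel":[-40,8,0],"twist":[0,0,0]},{"gripper":20,"travel":[-40,8,0],"twist":[0,0,0]}]'; python3 -m crank '[{"gripper":20,"travel":[-40,8,0],"twist":[0,0,0]},{"gripper":20,"travel":[-40,8,0],"twist":[0,0,0]},{"gripper":20,"travel":[-40,8,0],"twist":[0,0,0]},{"gripper":20,"travel":[-40,8,0],"twist":[0,0,0]},{"gripper":20,"travel":[-40,8,0],"twist":[0,0,0]},{"gripper":20,"travel":[-40,8,0],"twist":[0,0,0]},{"gripper":20,"travel":[-40,8,0],"twist":[0,0,0]},{"gripper":20,"travel":[0,0,30],"twist":[0,0,0]},{"gripper":20,"travel":[0,0,30],"twist":[0,0,0]},{"gripper":20,"travel":[0,0,30],"twist":[0,0,0]},{"gripper":20,"travel":[0,0,0],"twist":[0,0,0]},{"gripper":20,"travel":[0,0,0],"twist":[0,0,0]}]'
python3 - <<'E'
from h import *
S=bot.camera("scene");T=bot.camera("top");p=bot.get_obs()["ee_pos"];print(p)
c=np.round(proj("scene",[.602,-.192,.03])).astype(int);d=np.round(proj("top",[.602,-.192,.03])).astype(int);print(c,d)
a=cv2.resize(S[c[1]-50:c[1]+50,c[0]-50:c[0]+50],(400,400));b=cv2.resize(T[d[1]-50:d[1]+50,d[0]-50:d[0]+50],(400,400))
cv2.imwrite("pics/c4.png",np.hstack([a,b])[:,:,::-1])
E
```

```text
time: 5.45
ee_pos: [0.5449, 0.0914, 0.1706]
tcp_rot: [180.0, -0.0, 90.1]
wrist_force: [0.5, -0.8, -1.1]
opening: 0.0324
grasp_force: 40.1
time: 6.95
ee_pos: [0.6017, -0.1874, 0.0812]
tcp_rot: [179.9, 0.0, 90.1]
wrist_force: [-1.0, 0.2, -0.3]
opening: 0.0324
grasp_force: 40.2
[ 0.60199173 -0.18745173  0.08141706]
[207 288] [316 164]
```

View pics/c4.png

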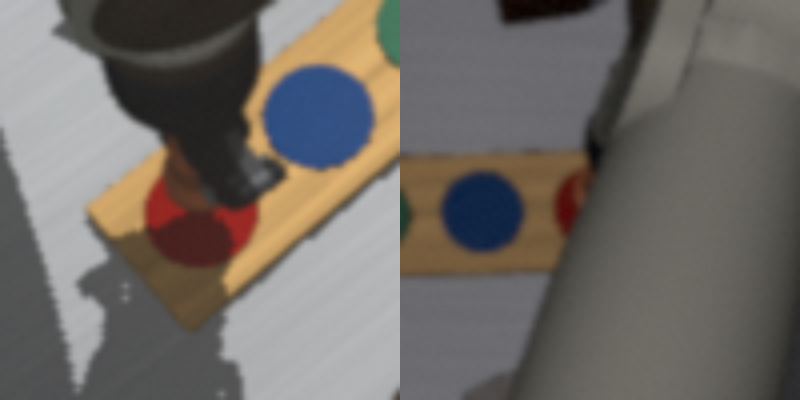

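```bash
python3 -m crank '[{"gripper":20,"travel":[-4,0,20],"twist":[0,0,0]},{"gripper":20,"travel":[0,0,20],"twist":[0,0,0]},{"gripper":20,"travel":[0,0,8],"twist":[0,0,0]},{"gripper":20,"travel":[0,0,1],"twist":[0,0,0]},{"gripper":20,"travel":[0,0,0],"twist":[0,0,0]},{"gripper":20,"travel":[0,0,0],"twist":[0,0,0]}]'
```

```text
time: 7.8
ee_pos: [0.6004, -0.1911, 0.0306]
tcp_rot: [-179.9, -0.0, 90.1]
wrist_force: [-5.8, 0.3, 7.0]
opening: 0.0324
grasp_force: 41.2
```

```bash
python3 -m crank '[{"gripper":45,"travel":[0,0,0],"twist":[0,0,0]},{"gripper":85,"travel":[0,0,0],"twist":[0,0,0]},{"gripper":85,"travel":[0,0,0],"twist":[0,0,0]},{"gripper":85,"travel":[0,0,0],"twist":[0,0,0]},{"gripper":85,"travel":[0,0,0],"twist":[0,0,0]},{"gripper":85,"travel":[0,0,-20],"twist":[0,0,0]},{"gripper":85,"travel":[0,0,-40],"twist":[0,0,0]},{"gripper":85,"travel":[0,0,-40],"twist":[0,0,0]},{"gripper":85,"travel":[0,0,-20],"twist":[0,0,0]},{"gripper":85,"travel":[44,-2,0],"twist":[0,0,0]},{"gripper":85,"travel":[44,-2,0],"twist":[0,0,0]},{"gripper":85,"travel":[44,-2,0],"twist":[0,0,0]}]'
python3 -m crank '[{"gripper":85,"travel":[45,-2,0],"twist":[0,0,0]},{"gripper":85,"travel":[45,-2,0],"twist":[0,0,0]},{"gripper":85,"travel":[45,-2,0],"twist":[0,0,0]},{"gripper":85,"travel":[45,-2,0],"twist":[0,0,0]},{"gripper":85,"travel":[45,-2,0],"twist":[0,0,0]},{"gripper":85,"travel":[45,-2,0],"twist":[0,0,0]},{"gripper":85,"travel":[45,-2,0],"twist":[0,0,0]},{"gripper":85,"travel":[0,0,0],"twist":[0,0,0]}]'
python3 - <<'E'
from h import *
S=bot.camera("scene");T=bot.camera("top");p=bot.get_obs()["ee_pos"];print(p)
cv2.imwrite("pics/s2.png",S[:,:,::-1]);cv2.imwrite("pics/t2.png",T[:,:,::-1])
c=(207,288)
a=cv2.resize(S[c[1]-50:c[1]+50,c[0]-50:c[0]+50],(400,400));b=cv2.resize(S[130:230,300:400],(400,400))
cv2.imwrite("pics/c5.png",np.hstack([a,b])[:,:,::-1])
E
```

```text
time: 9.3
ee_pos: [0.5951, -0.0581, 0.1521]
tcp_rot: [179.9, 0.0, 90.0]
wrist_force: [1.0, -0.3, 0.5]
opening: 0.0851
grasp_force: 0.0
time: 10.3
ee_pos: [0.5803, 0.2587, 0.1515]
tcp_rot: [179.9, -0.1, 90.3]
wrist_force: [0.7, 0.0, -0.2]
opening: 0.0849
grasp_force: 0.0
[0.58073111 0.25608204 0.1513769 ]
```

View pics/c5.png

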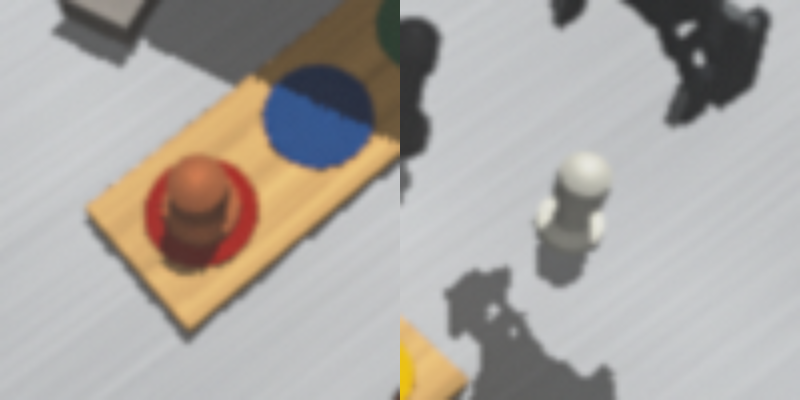

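```bash
python3 -m crank '[{"gripper":85,"travel":[0,1,30],"twist":[0,0,0]},{"gripper":85,"travel":[0,0,30],"twist":[0,0,0]},{"gripper":85,"travel":[0,0,30],"twist":[0,0,0]},{"gripper":85,"travel":[0,0,27],"twist":[0,0,0]},{"gripper":85,"travel":[0,0,0],"twist":[0,0,0]},{"gripper":20,"travel":[0,0,0],"twist":[0,0,0]},{"gripper":20,"travel":[0,0,0],"twist":[0,0,0]},{"gripper":20,"travel":[0,0,0],"twist":[0,0,0]},{"gripper":20,"travel":[0,0,0],"twist":[0,0,0]},{"gripper":20,"travel":[0,0,0],"twist":[0,0,0]},{"gripper":20,"travel":[0,0,0],"twist":[0,0,0]}]' 40
```

```text
time: 11.78
ee_pos: [0.5824, 0.2559, 0.0346]
tcp_rot: [179.9, -0.0, 90.1]
wrist_force: [-0.0, -0.4, 6.4]
opening: 0.0324
grasp_force: 40.3
```

```bash
python3 -m crank '[{"gripper":20,"travel":[0,0,-20],"twist":[0,0,0]},{"gripper":20,"travel":[0,0,-40],"twist":[0,0,0]},{"gripper":20,"travel":[0,0,-40],"twist":[0,0,0]},{"gripper":20,"travel":[-40,1.6,0],"twist":[0,0,0]},{"gripper":20,"travel":[-40,1.6,0],"twist":[0,0,0]},{"gripper":20,"travel":[-40,1.6,0],"twist":[0,0,0]},{"gripper":20,"travel":[-40,1.6,0],"twist":[0,0,0]},{"gripper":20,"travel":[-40,1.6,0],"twist":[0,0,0]},{"gripper":20,"travel":[-40,1.6,0],"twist":[0,0,0]},{"gripper":20,"travel":[-40,1.6,0],"twist":[0,0,0]},{"gripper":20,"travel":[-40,1.6,0],"twist":[0,0,0]},{"gripper":20,"travel":[-40,1.6,0],"twist":[0,0,0]}]'
python3 -m crank '[{"gripper":20,"travel":[0,0,20],"twist":[0,0,0]},{"gripper":20,"travel":[0,0,30],"twist":[0,0,0]},{"gripper":20,"travel":[0,0,20],"twist":[0,0,0]},{"gripper":20,"travel":[0,0,0],"twist":[0,0,0]},{"gripper":20,"travel":[0,0,0],"twist":[0,0,0]}]'
```

```text
time: 13.28
ee_pos: [0.5965, -0.1055, 0.1347]
tcp_rot: [179.9, 0.0, 90.1]
wrist_force: [0.4, -0.3, -0.3]
opening: 0.0329
grasp_force: 39.9
time: 13.9
ee_pos: [0.5971, -0.1043, 0.0649]
tcp_rot: [179.9, 0.0, 90.1]
wrist_force: [0.5, -0.8, 0.7]
opening: 0.0322
grasp_force: 39.9
```

```bash
python3 -m crank '[{"gripper":20,"travel":[0,0,10],"twist":[0,0,0]},{"gripper":20,"travel":[0,0,5],"twist":[0,0,0]},{"gripper":20,"travel":[0,0,0],"twist":[0,0,0]},{"gripper":20,"travel":[0,0,0],"twist":[0,0,0]},{"gripper":45,"travel":[0,0,0],"twist":[0,0,0]},{"gripper":62,"travel":[0,0,0],"twist":[0,0,0]},{"gripper":62,"travel":[0,0,0],"twist":[0,0,0]},{"gripper":62,"travel":[0,0,0],"twist":[0,0,0]},{"gripper":62,"travel":[0,0,-20],"twist":[0,0,0]},{"gripper":62,"travel":[0,0,-40],"twist":[0,0,0]},{"gripper":62,"travel":[0,0,-50],"twist":[0,0,0]},{"gripper":62,"travel":[0,0,0],"twist":[0,0,0]}]'
python3 -m crank '[{"gripper":62,"travel":[24,-33,0],"twist":[0,0,0]},{"gripper":62,"travel":[24,-33,0],"twist":[0,0,0]},{"gripper":62,"travel":[24,-33,0],"twist":[0,0,0]},{"gripper":62,"travel":[24,-33,0],"twist":[0,0,0]},{"gripper":62,"travel":[24,-33,0],"twist":[0,0,0]},{"gripper":62,"travel":[0,0,0],"twist":[0,0,0]},{"gripper":62,"travel":[0,0,0],"twist":[0,0,0]}]'
python3 - <<'E'
from h import *
S=bot.camera("scene");T=bot.camera("top");p=bot.get_obs()["ee_pos"];print(p)
a=cv2.resize(S[220:320,170:270],(400,400));b=cv2.resize(S[130:230,185:285],(400,400))
cv2.imwrite("pics/c6.png",np.hstack([a,b])[:,:,::-1])
E
```

```text
time: 15.4
ee_pos: [0.5982, -0.1046, 0.1629]
tcp_rot: [179.6, 0.1, 90.1]
wrist_force: [1.1, -0.1, -0.5]
opening: 0.0622
grasp_force: 0.0
time: 16.27
ee_pos: [0.4316, 0.0155, 0.158]
tcp_rot: [180.0, 0.0, 90.1]
wrist_force: [-0.1, 0.1, 0.6]
opening: 0.0622
grasp_force: 0.0
[0.43182494 0.01524797 0.15791702]
```

View pics/c6.png

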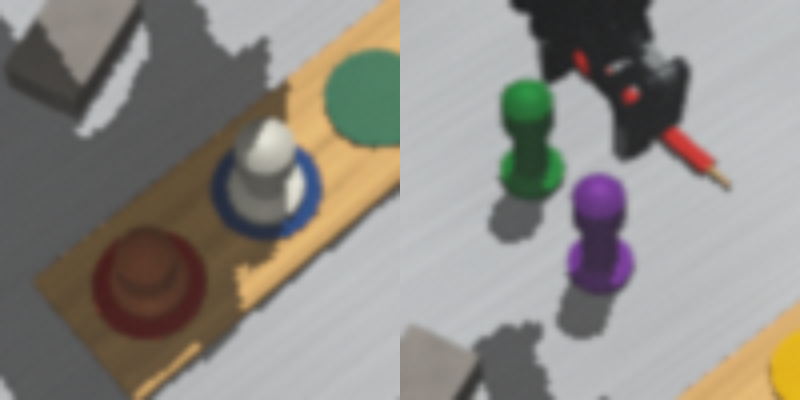

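```bash
python3 -m crank '[{"gripper":62,"travel":[0,1,25],"twist":[0,0,0]},{"gripper":62,"travel":[0,0,25],"twist":[0,0,0]},{"gripper":62,"travel":[0,0,25],"twist":[0,0,0]},{"gripper":62,"travel":[0,0,28],"twist":[0,0,0]},{"gripper":62,"travel":[0,0,0],"twist":[0,0,0]},{"gripper":20,"travel":[0,0,0],"twist":[0,0,0]},{"gripper":20,"travel":[0,0,0],"twist":[0,0,0]},{"gripper":20,"travel":[0,0,0],"twist":[0,0,0]},{"gripper":20,"travel":[0,0,0],"twist":[0,0,0]},{"gripper":20,"travel":[0,0,0],"twist":[0,0,0]},{"gripper":20,"travel":[0,0,0],"twist":[0,0,0]}]' 40
```

```text
time: 17.75
ee_pos: [0.4333, 0.0156, 0.0567]
tcp_rot: [179.9, 0.0, 90.1]
wrist_force: [0.4, -0.7, 7.0]
opening: 0.0324
grasp_force: 40.0
```

```bash
python3 -m crank '[{"gripper":20,"travel":[0,0,-20],"twist":[0,0,0]},{"gripper":20,"travel":[0,0,-30],"twist":[0,0,0]},{"gripper":20,"travel":[0,0,-20],"twist":[0,0,0]},{"gripper":20,"travel":[-6.4,31.6,0],"twist":[0,0,0]},{"gripper":20,"travel":[-6.4,31.6,0],"twist":[0,0,0]},{"gripper":20,"travel":[-6.4,31.6,0],"twist":[0,0,0]},{"gripper":20,"travel":[-6.4,31.6,0],"twist":[0,0,0]},{"gripper":20,"travel":[-6.4,31.6,0],"twist":[0,0,0]},{"gripper":20,"travel":[0,0,20],"twist":[0,0,0]},{"gripper":20,"travel":[0,0,20],"twist":[0,0,0]},{"gripper":20,"travel":[0,0,0],"twist":[0,0,0]},{"gripper":20,"travel":[0,0,0],"twist":[0,0,0]}]'
```

```text
time: 19.25
ee_pos: [0.5907, -0.0162, 0.0863]
tcp_rot: [179.9, 0.0, 90.1]
wrist_force: [-0.7, 0.7, -0.7]
opening: 0.0323
grasp_force: 40.3
```

```bash
python3 -m crank '[{"gripper":20,"travel":[0,0,10],"twist":[0,0,0]},{"gripper":20,"travel":[0,0,5],"twist":[0,0,0]},{"gripper":20,"travel":[0,0,0],"twist":[0,0,0]},{"gripper":20,"travel":[0,0,0],"twist":[0,0,0]},{"gripper":45,"travel":[0,0,0],"twist":[0,0,0]},{"gripper":80,"travel":[0,0,0],"twist":[0,0,0]},{"gripper":80,"travel":[0,0,0],"twist":[0,0,0]},{"gripper":80,"travel":[0,0,0],"twist":[0,0,0]},{"gripper":80,"travel":[0,0,-20],"twist":[0,0,0]},{"gripper":80,"travel":[0,0,-40],"twist":[0,0,0]},{"gripper":80,"travel":[0,0,-40],"twist":[0,0,0]},{"gripper":80,"travel":[0,0,0],"twist":[0,0,0]}]'
python3 -m crank '[{"gripper":80,"travel":[39,-22.3,0],"twist":[0,0,0]},{"gripper":80,"travel":[39,-22.3,0],"twist":[0,0,0]},{"gripper":80,"travel":[39,-22.3,0],"twist":[0,0,0]},{"gripper":80,"travel":[39,-22.3,0],"twist":[0,0,0]},{"gripper":80,"travel":[39,-22.3,0],"twist":[0,0,0]},{"gripper":80,"travel":[39,-22.3,0],"twist":[0,0,0]},{"gripper":80,"travel":[0,0,0],"twist":[0,0,0]},{"gripper":80,"travel":[0,0,0],"twist":[0,0,0]}]'
python3 - <<'E'
from h import *
S=bot.camera("scene");T=bot.camera("top");p=bot.get_obs()["ee_pos"];print(p)
a=cv2.resize(S[220:320,190:290],(400,400));b=cv2.resize(S[100:200,250:350],(400,400))
cv2.imwrite("pics/c7.png",np.hstack([a,b])[:,:,::-1])
E
```

```text
time: 20.75
ee_pos: [0.5918, -0.0163, 0.1738]
tcp_rot: [179.7, 0.0, 90.1]
wrist_force: [0.7, -0.3, -0.1]
opening: 0.0799
grasp_force: 0.0
time: 21.75
ee_pos: [0.4563, 0.2174, 0.1696]
tcp_rot: [-180.0, 0.0, 90.1]
wrist_force: [-0.3, -1.0, 0.1]
opening: 0.0799
grasp_force: 0.0
[0.45668461 0.21685155 0.16982334]
```

View pics/c7.png

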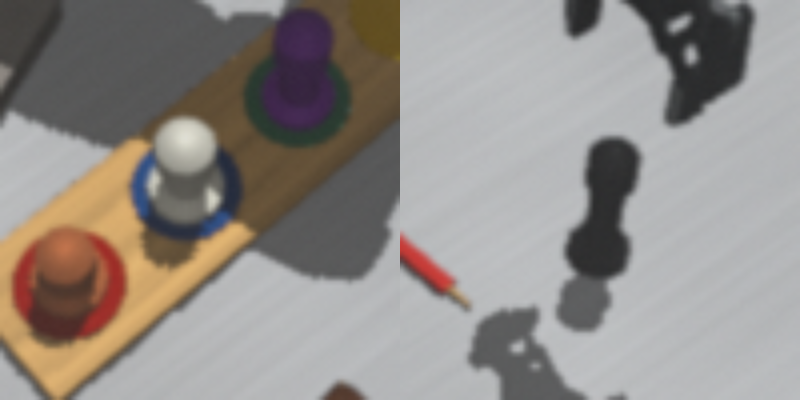

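```bash
python3 -m crank '[{"gripper":80,"travel":[0,1,25],"twist":[0,0,0]},{"gripper":80,"travel":[0,0,25],"twist":[0,0,0]},{"gripper":80,"travel":[0,0,25],"twist":[0,0,0]},{"gripper":80,"travel":[0,0,20],"twist":[0,0,0]},{"gripper":80,"travel":[0,0,0],"twist":[0,0,0]},{"gripper":20,"travel":[0,0,0],"twist":[0,0,0]},{"gripper":20,"travel":[0,0,0],"twist":[0,0,0]},{"gripper":20,"travel":[0,0,0],"twist":[0,0,0]},{"gripper":20,"travel":[0,0,0],"twist":[0,0,0]},{"gripper":20,"travel":[0,0,0],"twist":[0,0,0]},{"gripper":20,"travel":[0,0,0],"twist":[0,0,0]}]' 40
```

```text
time: 23.22
ee_pos: [0.4576, 0.2179, 0.0763]
tcp_rot: [179.9, -0.0, 90.1]
wrist_force: [-2.4, -0.6, 5.8]
opening: 0.0323
grasp_force: 39.7
```

```bash
python3 -m crank '[{"gripper":20,"travel":[0,0,-20],"twist":[0,0,0]},{"gripper":20,"travel":[0,0,-30],"twist":[0,0,0]},{"gripper":20,"travel":[0,0,-10],"twist":[0,0,0]},{"gripper":20,"travel":[-29.4,25.8,0],"twist":[0,0,0]},{"gripper":20,"travel":[-29.4,25.8,0],"twist":[0,0,0]},{"gripper":20,"travel":[-29.4,25.8,0],"twist":[0,0,0]},{"gripper":20,"travel":[-29.4,25.8,0],"twist":[0,0,0]},{"gripper":20,"travel":[-29.4,25.8,0],"twist":[0,0,0]},{"gripper":20,"travel":[0,0,20],"twist":[0,0,0]},{"gripper":20,"travel":[0,0,10],"twist":[0,0,0]},{"gripper":20,"travel":[0,0,0],"twist":[0,0,0]},{"gripper":20,"travel":[0,0,0],"twist":[0,0,0]}]'
```

```text
time: 24.72
ee_pos: [0.5865, 0.0712, 0.1059]
tcp_rot: [180.0, -0.0, 90.1]
wrist_force: [-0.1, -0.2, -1.3]
opening: 0.0327
grasp_force: 40.5
```

Then I'll lower it 15 mm, release, rise and swing clear.

```bash
python3 -m crank '[{"gripper":20,"travel":[0,0,10],"twist":[0,0,0]},{"gripper":20,"travel":[0,0,5],"twist":[0,0,0]},{"gripper":20,"travel":[0,0,0],"twist":[0,0,0]},{"gripper":20,"travel":[0,0,0],"twist":[0,0,0]},{"gripper":45,"travel":[0,0,0],"twist":[0,0,0]},{"gripper":80,"travel":[0,0,0],"twist":[0,0,0]},{"gripper":80,"travel":[0,0,0],"twist":[0,0,0]},{"gripper":80,"travel":[0,0,0],"twist":[0,0,0]},{"gripper":80,"travel":[0,0,-20],"twist":[0,0,0]},{"gripper":80,"travel":[0,0,-40],"twist":[0,0,0]},{"gripper":80,"travel":[0,0,-40],"twist":[0,0,0]},{"gripper":80,"travel":[0,0,0],"twist":[0,0,0]}]'
python3 -m crank '[{"gripper":80,"travel":[39,-22,0],"twist":[0,0,0]},{"gripper":80,"travel":[39,-22,0],"twist":[0,0,0]},{"gripper":80,"travel":[39,-22,0],"twist":[0,0,0]},{"gripper":80,"travel":[39,-22,0],"twist":[0,0,0]},{"gripper":80,"travel":[39,-22,0],"twist":[0,0,0]},{"gripper":80,"travel":[39,-22,0],"twist":[0,0,0]},{"gripper":80,"travel":[0,0,0],"twist":[0,0,0]},{"gripper":80,"travel":[0,0,0],"twist":[0,0,0]}]'
python3 - <<'E'
from h import *
S=bot.camera("scene");T=bot.camera("top")
a=cv2.resize(S[185:325,180:330],(450,420));b=cv2.resize(T[120:240,200:325],(350,336));b=cv2.copyMakeBorder(b,0,84,0,0,cv2.BORDER_CONSTANT)
cv2.imwrite("pics/c8.png",np.hstack([a,b])[:,:,::-1])
E
```

```text
time: 26.22
ee_pos: [0.5878, 0.0709, 0.1938]
tcp_rot: [179.7, -0.0, 90.1]
wrist_force: [-0.2, 0.0, -0.5]
opening: 0.0797
grasp_force: 0.0
time: 27.22
ee_pos: [0.4542, 0.3043, 0.1895]
tcp_rot: [-180.0, 0.0, 90.1]
wrist_force: [-0.1, 0.1, -0.6]
opening: 0.0798
grasp_force: 0.0
```

View pics/c8.png

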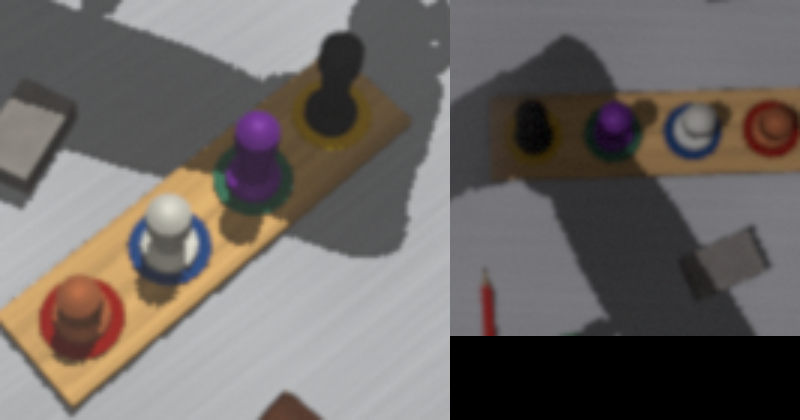

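All four stand upright inside their marks in the scene crop: copper on red (82,315), white on blue (170,245), violet on green (253,180) and black on yellow (332,115). The sanding block hasn't moved, so I'm handing in.

```bash
python3 -c "
from workcell import bot
print(bot.job_done())"
```

```text
the job is handed in; nothing more can be done
None
```

All four finials stand on their marks in rising order (copper on red, white on blue, violet on green, black on yellow), and the job was handed in at about 27 s; the hand-in gave no verdict, and I did not re-check the speed square at the end, though the arm never went near it.

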